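# Dial the block store open

### The arm

A 7-joint arm with a two-finger parallel gripper is mounted at the origin on a cart in front of the work surface, level with it; the furniture and walls round the work are solid. World frame = base frame: x ahead of the robot, y to its left, z up, the work surface at z = 0. Lengths are in m, angles in rad, forces in N, time in s.
With the tool pointing down it reaches from about 0.425 to 0.875 m from the base axis. Payload 8.4 kg.
Tool frame: the origin (TCP) lies midway between the tips of the shut fingers; the grasp point (between the pads) lies 19 mm behind it; z points along the fingers, y is the line along which they close (so a half turn about z gives the same grasp; the last joint's range is limited). The gripper opens to 87 mm and grips with 3 to 60 N. Pads are 19 mm wide; open, the fingers measure 117 mm over their backs; the gripper's body (75 mm by 190 mm) begins 51 mm behind the grasp point.
Start: joints at [-1.244, 0.333, 0.04, 1.465, -0.013, 1.343, -0.059], TCP at [0.268, 0.592, 0.223] pointing down, gripper open.
Joint ranges: [-2.58, 2.58], [-0.38, 2.09], [-1.3, 1.39], [0.25, 2.4], [-1.5, 4.64], [0.08, 2.09], [-2.65, 2.65]. Speed limits (rad/s): [2.22, 2.22, 2.79, 2.79, 3.14, 3.14, 3.14].

### API

Orientations are given as [roll, pitch, yaw] about the fixed x, y, z axes, in that order (R = Rz(yaw) Ry(pitch) Rx(roll)).
In Python, from workcell import * gives the robot as it stands.
- The arm moves only by the tool send_rows, never from a script. Its argument "plan" is a list of rows, each an object with "jaw": the opening, from 0 (shut) to 1 (fully open); "slide": the shift along the tool's x, y, z in cm, a list of three; "rot": the turn, a rotation vector about the tool's x, y, z in degrees, a list of three. In form: [{"jaw": jaw, "slide": [dx, dy, dz], "rot": [ax, ay, az]}, ...]. A call has 1 to 12 rows; each row shifts and turns the commanded pose from where the row before left it, along the tool's axes as they then stand; what a row does not reach is not made up. A row lasts 1/12 s, in which the tool goes at most 41.7 mm and 7.16 degrees, less where a joint would pass 70% of its speed; a pose out of reach is approached as far as the arm can. A call with a gripper value outside its range is refused whole. The fingers move at their own pace and stop on an object; "grip_force" is the grip in N (left out, the last holds). Time passes only in rows, so rows that do not move let the fingers close. It gives the time, the measured TCP pose, the force, the opening and the grip force at its end, in the units of the state.
- get_obs(): the state, without advancing time (a new reading comes with each control period).
- read_camera(name): name is "side" or "top" or "wrist"; returns a dict with "image" (400x640x3 uint8, red, green, blue), "range_z" (400x640 float32, m along the optical axis (not along the pixel's ray), 0 where there is no reading), "camera_matrix" (3x3 intrinsics, pixels), "dist_coeffs" ([k1, k2, p1, p2, k3] as OpenCV has them; the pictures are not rectified), "R" (3x3) and "t" (3): a world point X has camera coordinates R X + t; the wrist camera has in their place "mount" (4x4, takes a point from camera to tool coordinates, whose origin is the TCP and whose axes are the flange's). Camera axes: x right, y down, z forward; pixel columns grow to the right and rows downward; lengths in m; the calibration is good to about 2 mm. A picture is of the moment at which its call begins: read the wrist's pose just before it.
- hand_in(): hands the job in; it is judged then, once.
The state is a dict: "time_s": time; "joints": joint angles; "joint_vel": joint speeds; "joint_torque": joint torques, N m; "tcp_pos": TCP position; "ee_rot": TCP orientation; "force": force on the tool from outside, world axes, zero at the start; "wrist_torque": the same for the moment, N m; "grip_width": finger opening in m; "finger_force": force on a finger pad.
Only numpy, scipy, OpenCV 4.12 (cv2) and the standard library are available. Lean on these libraries where they do the work, as an engineer would, in place of code of your own. Each camera call takes 0.05 s, during which the arm holds its last target. There are 200 camera calls.

### The job

Open the locked block store: roll the left wheel to 3 and the right wheel to 2 (the middle one already stands at 5, leave it there), so that 3 - 5 - 2 stands at the index lines, then slide the shutter to the right until it is fully open. Press the wheels only lightly, never with more than 25 N, and leave the timer, the bottle and the label roll where they stand.

Things in the scene. Friction and masses are not known exactly. Their poses are not given: they have to be found in the camera images.
- safe: locked store for tissue blocks, a grey steel case 128 (x) x 200 (y) x 62 mm high, fixed to the bench; origin at the centre of its underside, x away from the robot side, y to the left, z up. Three white code wheels in a row along y stand 9 mm proud of its flat top; behind them is the shutter, which is blocked after about 2 mm unless every wheel is within 10 degrees of its code number
- wheel_left (a joint): angle (rad) of the left (+y) code wheel, a smooth wheel 52 mm across, 18 mm wide. Numbers 1 to 6 are dots as on dice; the one on top, between two white index lines, is set. 0 = number 1 up, the next number every 1.047; number 3 at 2.094. Grows as the wheel's top rolls to the robot side (the safe's -x). No stops or clicks: turns endlessly, stays where left
- wheel_left_top (a point): fixed point on the safe at the top of the left (+y) wheel's rim, 71 mm above the bench, axes as the safe's. To roll it, touch down here at 10 mm/s or less and move along the safe's x: friction only, the rim drags with about 2.7 N, so some 8 to 14 N of press are needed. The wheel does not give: a millimetre decides between slipping and overload; over 25 N damages it. Wheels are 44 mm apart
- wheel_left_code (a point): point on the rim of the left (+y) wheel at the middle of its code number 3; it turns with the wheel and coincides with wheel_left_top when the wheel is set
- wheel_mid (a joint): angle (rad) of the middle code wheel, a smooth wheel 52 mm across, 18 mm wide. Numbers 1 to 6 are dots as on dice; the one on top, between two white index lines, is set. 0 = number 1 up, the next number every 1.047; number 5 at 4.189. Grows as the wheel's top rolls to the robot side (the safe's -x). No stops or clicks: turns endlessly, stays where left
- wheel_mid_top (a point): fixed point on the safe at the top of the middle wheel's rim, 71 mm above the bench, axes as the safe's. To roll it, touch down here at 10 mm/s or less and move along the safe's x: friction only, the rim drags with about 2.7 N, so some 8 to 14 N of press are needed. The wheel does not give: a millimetre decides between slipping and overload; over 25 N damages it. Wheels are 44 mm apart
- wheel_mid_code (a point): point on the rim of the middle wheel at the middle of its code number 5; it turns with the wheel and coincides with wheel_mid_top when the wheel is set
- wheel_right (a joint): angle (rad) of the right (-y) code wheel, a smooth wheel 52 mm across, 18 mm wide. Numbers 1 to 6 are dots as on dice; the one on top, between two white index lines, is set. 0 = number 1 up, the next number every 1.047; number 2 at 1.047. Grows as the wheel's top rolls to the robot side (the safe's -x). No stops or clicks: turns endlessly, stays where left
- wheel_right_top (a point): fixed point on the safe at the top of the right (-y) wheel's rim, 71 mm above the bench, axes as the safe's. To roll it, touch down here at 10 mm/s or less and move along the safe's x: friction only, the rim drags with about 2.7 N, so some 8 to 14 N of press are needed. The wheel does not give: a millimetre decides between slipping and overload; over 25 N damages it. Wheels are 44 mm apart
- wheel_right_code (a point): point on the rim of the right (-y) wheel at the middle of its code number 2; it turns with the wheel and coincides with wheel_right_top when the wheel is set
- shutter (a joint): travel (m) of the sliding shutter: 0 shut, 0.040 fully open at its stop; it slides to the right (the safe's -y) with about 2 N of drag and stays where it is left
- shutter_grip (a point): centre of the black grip bar on the shutter, 30 (x) x 12 (y) x 18 mm high, its top 85 mm above the bench and 9 mm above this point. The shutter is a bright aluminium plate 45 x 48 x 5 mm that covers the well behind the wheels (a block lies in the well); the bar can be pinched across its 12 mm or pushed from its left side
- timer_mid (a point): middle of a loose bench timer, 78 x 62 x 17 mm, lying behind the safe; bystander
- dropper_mid (a point): middle of a loose dropper bottle, 36 mm wide, 108 mm high, standing behind the safe; bystander
- label_roll_mid (a point): middle of a loose roll of labels, 62 mm diameter, 26 mm high, lying to the right of the safe; bystander

How it is judged:
On the way, in this order (a step that is already met when the one before it is completed fails the run):
1. all three wheels stand at 3 - 5 - 2 with the shutter still shut (x of wheel_left_code in the frame of wheel_left_top between -0.0044 and 0.0044 m and z of wheel_left_code in the frame of wheel_left_top above -0.01 m and x of wheel_mid_code in the frame of wheel_mid_top between -0.0044 and 0.0044 m and z of wheel_mid_code in the frame of wheel_mid_top above -0.01 m and x of wheel_right_code in the frame of wheel_right_top between -0.0044 and 0.0044 m and z of wheel_right_code in the frame of wheel_right_top above -0.01 m and value of joint shutter below 0.004 m), for 0.2 s.
2. the shutter is fully open (value of joint shutter above 0.036 m), for 0.2 s.
At the end, for the whole second after the job is handed in: The wheels stand at 3 - 5 - 2, each within 0.17 rad (10 degrees) of its index lines, and the shutter is at rest within 4 mm of fully open (x of wheel_left_code in the frame of wheel_left_top between -0.0044 and 0.0044 m and z of wheel_left_code in the frame of wheel_left_top above -0.01 m and x of wheel_mid_code in the frame of wheel_mid_top between -0.0044 and 0.0044 m and z of wheel_mid_code in the frame of wheel_mid_top above -0.01 m and x of wheel_right_code in the frame of wheel_right_top between -0.0044 and 0.0044 m and z of wheel_right_code in the frame of wheel_right_top above -0.01 m and value of joint shutter above 0.036 m and velocity of joint shutter between -0.005 and 0.005 m/s); the robot touches nothing.
It fails at once if more than 25 N on the left wheel (contact force between any of the arm, the fingers and wheel_left above 25 N).
It fails at once if more than 25 N on the middle wheel (contact force between any of the arm, the fingers and wheel_mid above 25 N).
It fails at once if more than 25 N on the right wheel (contact force between any of the arm, the fingers and wheel_right above 25 N).
It fails at once if the middle wheel is turned off its number (more than 10 degrees) (not (x of wheel_mid_code in the frame of wheel_mid_top between -0.0044 and 0.0044 m and z of wheel_mid_code in the frame of wheel_mid_top above -0.01 m)).
It fails at once if a bystander is moved by more than 20 mm (distance of any of timer_mid, dropper_mid, label_roll_mid from where it was at the start of the episode above 0.02 m).
It also fails if it takes over 64 s, if anything falls off the work surface, if the arm or the gripper's body presses on something with over 40 N, if the wrist force passes 120 N, or if a joint passes its speed limit or range.

## Working session

There is one attempt and no reset: what is moved stays moved. The work goes in short steps, Python scripts to look and compute and a tool call to move; the robot and the scene stay as the last step left them, time stands still between calls to the robot, and variables do not carry over. Pictures are saved under pics/ and viewed, at most 10 in all, crops included, and the job is handed in when it is done.

Besides the shell and the picture viewer there is one more tool, called after ">>>" in YAML: its name, and indented under it one key for each argument. send_rows: Moves the arm, as the interface text tells. Its arguments: {"type":"object","properties":{"plan":{"type":"array","items":{"type":"object","properties":{"jaw":{"type":"number"},"slide":{"type":"array","items":{"type":"number"}},"rot":{"type":"array","items":{"type":"number"}}}}},"grip_force":{"type":"number"}},"required":["plan"]}

```bash
mkdir -p pics; python3 - <<'E'
from workcell import *
import cv2,numpy as np
o=get_obs();print(o)
for n in("top","side"):
    c=read_camera(n);cv2.imwrite(f"pics/{n}0.png",c["image"][:,:,::-1]);np.savez(f"{n}0.npz",**c)
    print(n,c["camera_matrix"],c["dist_coeffs"],c["R"],c["t"])
E
```

```text
{'time_s': 0.0, 'joints': array([-1.24421554,  0.33390998,  0.03985643,  1.4662852 , -0.01337316,
        1.34327338, -0.05848048]), 'joint_vel': array([ 2.08923480e-04, -2.19822119e-05,  6.45212241e-04, -8.41813504e-04,
        1.26870685e-03,  5.60780679e-04, -9.73064520e-04]), 'joint_torque': array([-6.47490151e-05, -6.56340551e+01,  1.33512978e+00, -4.03811538e+01,
       -5.98838856e-02,  4.48710343e-02,  1.30921658e-04]), 'tcp_pos': array([0.26830378, 0.59152836, 0.22165282]), 'ee_rot': array([-3.13998742e+00,  1.29866889e-04,  2.71583656e+00]), 'force': array([-0.02305811, -0.69973053,  0.48393886]), 'wrist_torque': array([ 0.03901443,  0.00854551, -0.02698182]), 'finger_force': 0.0, 'grip_width': 0.08700007611724946}
top [[419.09226789   0.         320.347058  ]
 [  0.         419.09226789 212.30151356]
 [  0.           0.           1.        ]] [-0.03153043  0.          0.          0.          0.        ] [[ 0.00708909 -0.99997284  0.00201383]
 [-0.99478403 -0.00725721 -0.10174506]
 [ 0.10175692 -0.00128205 -0.99480847]] [-0.35246215  0.58133407  0.86941939]
side [[379.84410788   0.         322.23147942]
 [  0.         379.84410788 206.51279817]
 [  0.           0.           1.        ]] [-0.07181873  0.          0.          0.          0.        ] [[ 0.86821822 -0.49560899  0.02385059]
 [-0.24649617 -0.47253652 -0.84613762]
 [ 0.43062368  0.72875302 -0.53243054]] [-0.6560134   0.05117248  0.8785659 ]
```

View pics/top0.png

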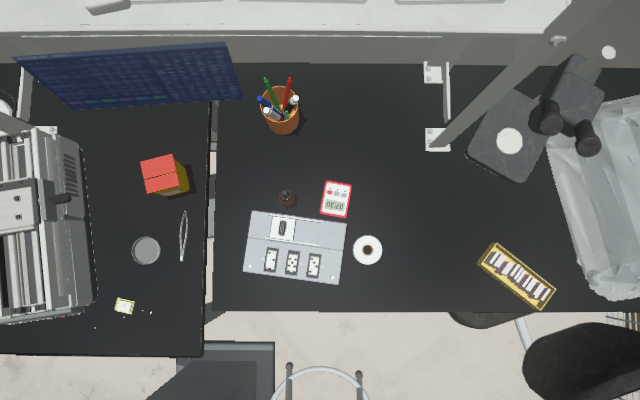

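View pics/side0.png

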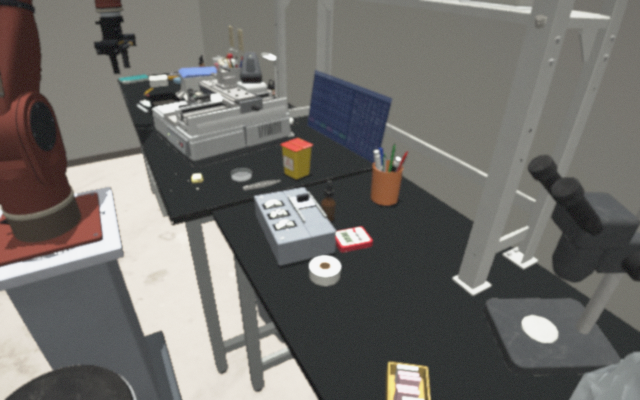

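Top view: the safe is at about (245–347, 210–284), with its wheels at (271,260), (292,262) and (314,265) and the black grip bar at (282,227). The bottle is at (287,198), the timer at (336,199) and the label roll at (367,250). The side view agrees.

```bash
cat >h.py <<'E'
import numpy as np,cv2
from scipy.spatial.transform import Rotation as Ro
def ray(uv,K,d,R,t,z):
    p=cv2.undistortPoints(np.array(uv,float).reshape(-1,1,2),K,d).reshape(-1,2)
    D=np.c_[p,np.ones(len(p))]@R   # R^T d
    C=-R.T@t
    return C+D*((z-C[2])/D[:,2])[:,None]
def wristRt(c,o):
    M=c["mount"];Rt=Ro.from_euler('xyz',o["ee_rot"]).as_matrix()
    Rc=Rt@M[:3,:3];tc=Rt@M[:3,3]+o["tcp_pos"]
    return Rc.T,-Rc.T@tc
E
python3 - <<'E'
from h import *
from workcell import *
c=np.load("top0.npz");im=c["image"].astype(int)
a=(c["camera_matrix"],c["dist_coeffs"],c["R"],c["t"])
m=((im.min(2)>110)).astype(np.uint8);m[:200]=0;m[300:]=0;m[:,:235]=0;m[:,352:]=0
m=cv2.morphologyEx(m,cv2.MORPH_CLOSE,np.ones((9,9)))
k=max(cv2.findContours(m,0,1)[0],key=cv2.contourArea)
q=cv2.approxPolyDP(k,6,True).reshape(-1,2);print(q)
for z in(.062,):print(ray(q,*a,z).round(4))
print(ray([(271,260),(292,262.5),(314,265)],*a,.071).round(4),ray([(282,227)],*a,.085))
print(cv2.minAreaRect(ray(k.reshape(-1,2),*a,.062)[:,:2].astype(np.float32)))
o=get_obs();w=read_camera("wrist");print(w["mount"],w["camera_matrix"],Ro.from_euler('xyz',o["ee_rot"]).as_matrix())
big=cv2.resize(c["image"][205:290,240:352],None,fx=7,fy=7,interpolation=cv2.INTER_CUBIC)
cv2.imwrite("pics/crop.png",big[:,:,::-1])
E
```

```text
[[347 200]
 [323 200]
 [319 219]
 [252 211]
 [243 271]
 [338 284]]
[[ 0.6067 -0.4034  0.062 ]
 [ 0.6063 -0.3536  0.062 ]
 [ 0.5667 -0.3455  0.062 ]
 [ 0.5823 -0.2067  0.062 ]
 [ 0.4589 -0.1911  0.062 ]
 [ 0.4341 -0.3852  0.062 ]]
[[ 0.4818 -0.249   0.071 ]
 [ 0.4771 -0.2916  0.071 ]
 [ 0.4724 -0.3361  0.071 ]] [[ 0.54801036 -0.27144091  0.085     ]]
((0.5321285128593445, -0.2984781265258789), (0.1987697035074234, 0.17486031353473663), 82.59416198730469)
[[-1.68718042e-04 -9.69023710e-01 -2.46967650e-01  6.57925346e-02]
 [ 9.99999921e-01 -7.47609010e-05 -3.89820054e-04 -2.58666711e-04]
 [ 3.59281351e-04 -2.46967697e-01  9.69023647e-01 -1.63812112e-01]
 [ 0.00000000e+00  0.00000000e+00  0.00000000e+00  1.00000000e+00]] [[298.31650658   0.         323.01948347]
 [  0.         298.31650658 196.39111198]
 [  0.           0.           1.        ]] [[-9.10678070e-01  4.13116420e-01 -5.26559391e-04]
 [ 4.13116749e-01  9.10677086e-01 -1.34052780e-03]
 [-7.42684733e-05 -1.43831977e-03 -9.99998963e-01]]
```

View pics/crop.png

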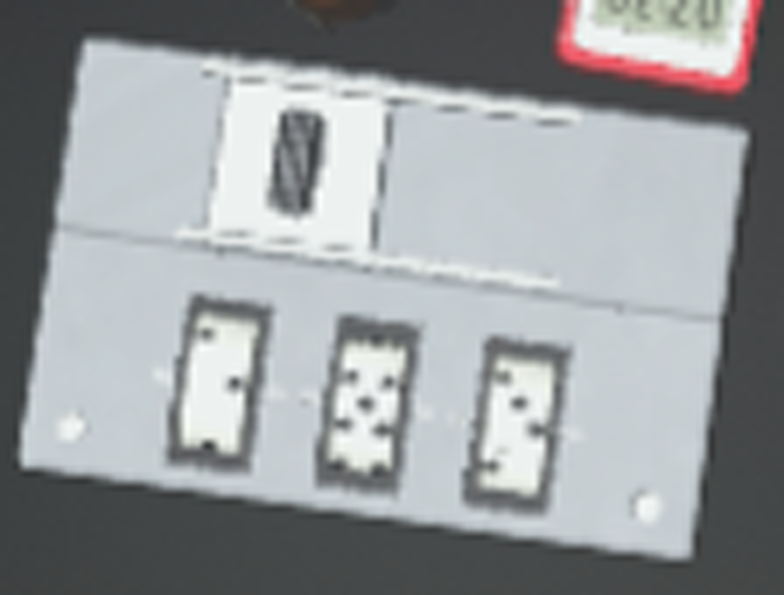

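The crop shows:
- **Left wheel:** number 2 sits about 7 mm beyond the index. It needs about +76°, top toward the robot.
- **Middle wheel:** 5 is at the index.
- **Right wheel:** number 3 sits about 6.5 mm beyond the index. It needs about −45°, top away from the robot.

I'll check obstacle heights along the transfer path before moving.

```bash
python3 - <<'E'
from h import *
c=np.load("top0.npz");z=c["range_z"].astype(float);v,u=np.nonzero(z>0)
p=cv2.undistortPoints(np.c_[u,v].astype(float).reshape(-1,1,2),c["camera_matrix"],c["dist_coeffs"]).reshape(-1,2)
X=(np.c_[p,np.ones(len(p))]*z[v,u][:,None]-c["t"])@c["R"]
for y in np.arange(-.5,.5,.1):
    print(round(y,1),[round(X[(abs(X[:,0]-x)<.05)&(abs(X[:,1]-y)<.05)][:,2].max(initial=-9),3) for x in(.3,.4,.5,.6,.7)])
k=X[(abs(X[:,2]-.062)<.004)&(abs(X[:,1]+.29)<.11)&(abs(X[:,0]-.5)<.1)];print(cv2.minAreaRect(k[:,:2].astype(np.float32)))
# plan: first waypoint and second
Rm=Ro.from_euler('xyz',[-3.13998742,0.00013,2.71583656]).as_matrix()
print(Rm.T@(np.array([.5,.12,.24])-[.2683,.5915,.2217])*100)
Rt=Ro.from_euler('xyz',[np.pi,0,np.radians(82.8)]).as_matrix()
print(Ro.from_matrix(Rm.T@Rt).as_rotvec(degrees=True))
print(Rt.T@(np.array([.4687,-.366,.15])-[.5,.12,.24])*100)
E
```

```text
-0.5 [np.float64(-0.733), np.float64(0.004), np.float64(0.028), np.float64(0.005), np.float64(0.496)]
-0.4 [np.float64(-0.729), np.float64(0.064), np.float64(0.066), np.float64(0.071), np.float64(0.497)]
-0.3 [np.float64(-0.732), np.float64(0.065), np.float64(0.087), np.float64(0.108), np.float64(0.496)]
-0.2 [np.float64(-0.731), np.float64(0.005), np.float64(0.073), np.float64(0.07), np.float64(0.496)]
-0.1 [np.float64(0.005), np.float64(0.004), np.float64(0.01), np.float64(0.097), np.float64(0.497)]
-0.0 [np.float64(0.005), np.float64(0.005), np.float64(0.016), np.float64(0.097), np.float64(0.496)]
0.1 [np.float64(0.005), np.float64(0.168), np.float64(0.176), np.float64(0.186), np.float64(0.005)]
0.2 [np.float64(0.006), np.float64(0.166), np.float64(0.196), np.float64(0.2), np.float64(0.169)]
0.3 [np.float64(0.077), np.float64(0.124), np.float64(0.147), np.float64(0.154), np.float64(0.165)]
0.4 [np.float64(0.002), np.float64(-9.0), np.float64(-9.0), np.float64(-9.0), np.float64(-9.0)]
((0.5083913803100586, -0.29547977447509766), (0.19990217685699463, 0.12796838581562042), 82.4888916015625)
[-40.57517331 -33.37422095  -1.77115413]
[-7.45186704e-02  6.48534483e-02  7.28059501e+01]
[-48.6090675    2.98587614   9.        ]
```

>>> send_rows:
  plan:
    - {"jaw": 0,"slide": [-2.8,-2.5,-1.3],"rot": [0,0,0]}
    - {"jaw": 0,"slide": [-3.2,-2.7,-1.3],"rot": [0,0,0]}
    - {"jaw": 0,"slide": [-3.2,-2.7,-1.2],"rot": [0,0,0]}
    - {"jaw": 0,"slide": [-3.2,-2.7,0],"rot": [0,0,0]}
    - {"jaw": 0,"slide": [-3.2,-2.7,0],"rot": [0,0,0]}
    - {"jaw": 0,"slide": [-3.2,-2.7,0],"rot": [0,0,0]}
    - {"jaw": 0,"slide": [-3.2,-2.7,0],"rot": [0,0,0]}
    - {"jaw": 0,"slide": [-3.2,-2.7,0],"rot": [0,0,0]}
    - {"jaw": 0,"slide": [-3.2,-2.7,0],"rot": [0,0,0]}
    - {"jaw": 0,"slide": [-3.2,-2.7,0],"rot": [0,0,0]}
    - {"jaw": 0,"slide": [-3.2,-2.7,0],"rot": [0,0,0]}
    - {"jaw": 0,"slide": [-3.2,-2.7,0],"rot": [0,0,0]}

```text
time_s: 1.15
tcp_pos: [0.4794, 0.1448, 0.2595]
ee_rot: [3.141, -0.0, 2.716]
force: [0.6, 0.0, 0.0]
grip_width: 0.0145
finger_force: 0.0
```

>>> send_rows:
  plan:
    - {"jaw": 0,"slide": [-1.65,-3.64,0],"rot": [0,0,6.1]}
    - {"jaw": 0,"slide": [-2.03,-3.45,0],"rot": [0,0,6.1]}
    - {"jaw": 0,"slide": [-2.38,-3.21,0],"rot": [0,0,6.1]}
    - {"jaw": 0,"slide": [-2.71,-2.94,0],"rot": [0,0,6.1]}
    - {"jaw": 0,"slide": [-3.01,-2.63,1],"rot": [0,0,6.1]}
    - {"jaw": 0,"slide": [-3.27,-2.3,1],"rot": [0,0,6.1]}
    - {"jaw": 0,"slide": [-3.5,-1.94,1],"rot": [0,0,6.1]}
    - {"jaw": 0,"slide": [-3.68,-1.56,1],"rot": [0,0,6.1]}
    - {"jaw": 0,"slide": [-3.83,-1.16,1],"rot": [0,0,6.1]}
    - {"jaw": 0,"slide": [-3.93,-0.74,1],"rot": [0,0,6.1]}
    - {"jaw": 0,"slide": [-3.99,-0.32,1],"rot": [0,0,6.1]}
    - {"jaw": 0,"slide": [-4,0.1,1],"rot": [0,0,6.1]}

```text
time_s: 2.15
tcp_pos: [0.4788, -0.3348, 0.179]
ee_rot: [3.141, -0.0, 1.434]
force: [1.4, 0.0, 0.6]
grip_width: 0.0006
finger_force: 0.0
```

>>> send_rows:
  plan:
    - {"jaw": 0,"slide": [-2,0,1.5],"rot": [0,0,0]}
    - {"jaw": 0,"slide": [-1.4,0,1.5],"rot": [0,0,0]}
    - {"jaw": 0,"slide": [0,0,0],"rot": [0,0,0]}
    - {"jaw": 0,"slide": [0,0,0],"rot": [0,0,0]}

```text
time_s: 2.48
tcp_pos: [0.4735, -0.3669, 0.1486]
ee_rot: [-3.139, -0.0, 1.436]
force: [0.3, 0.2, 0.7]
grip_width: 0.0002
finger_force: 0.0
```

```bash
python3 - <<'E'
from h import *
from workcell import *
o=get_obs();w=read_camera("wrist");print(o["tcp_pos"],o["ee_rot"],o["force"],o["grip_width"])
np.savez("w1.npz",**w,tcp_pos=o["tcp_pos"],ee_rot=o["ee_rot"]);cv2.imwrite("pics/w1.png",w["image"][:,:,::-1])
R,t=wristRt(w,o)
def proj(P):return cv2.projectPoints(np.array(P,float).reshape(-1,1,3),cv2.Rodrigues(R)[0],t,w["camera_matrix"],w["dist_coeffs"])[0].reshape(-1,2).round(0)
ya=np.radians(-7.51);ex=np.array([np.cos(ya),np.sin(ya),0]);ey=np.array([-ex[1],ex[0],0]);C=np.array([.5084,-.2955,.071])
print(proj([C-.0315*ex+s*.044*ey for s in(1,0,-1)]))
E
```

```text
[ 0.47351244 -0.36694597  0.14862983] [-3.13932569e+00 -1.50521835e-04  1.43638269e+00] [0.28069868 0.19886875 0.7159907 ] 0.00021705699752492188
[[313.  48.]
 [313. 109.]
 [314. 165.]]
```

View pics/w1.png

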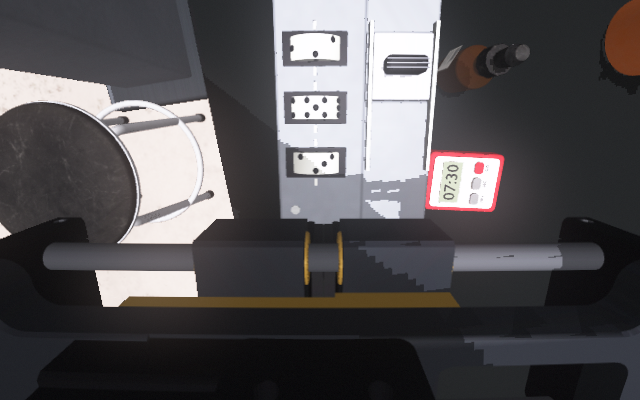

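The wheels are at (315,47), (315,107) and (316,162), with 5 in the middle. The shutter bar is at (406,64) and the fingertip near (323,240).

```bash
cat >>h.py <<'E'
ya=np.radians(-7.51);ex=np.array([np.cos(ya),np.sin(ya),0]);ey=np.array([-ex[1],ex[0],0]);C0=np.array([.5084,-.2955,0])
def dots(w,o,xoff,axy):
    R,t=wristRt(w,o);K,d=w["camera_matrix"],w["dist_coeffs"]
    S=4;g=cv2.resize(cv2.cvtColor(w["image"],cv2.COLOR_RGB2GRAY),None,fx=S,fy=S,interpolation=cv2.INTER_CUBIC)
    P=lambda p:cv2.projectPoints(np.array(p,float).reshape(-1,1,3),cv2.Rodrigues(R)[0],t,K,d)[0].reshape(-1,2)
    for s,n in((1,"L"),(0,"M"),(-1,"R")):
        A=C0+xoff*ex+(s*.044)*ey+axy*ey;A[2]=.045
        q=P([A+a*ex+b*ey+[0,0,.0225] for a,b in((.0195,.0085),(.0195,-.0085),(-.0195,-.0085),(-.0195,.0085))])
        m=np.zeros_like(g);cv2.fillConvexPoly(m,(q*S).astype(np.int32),255)
        b=((g<150)&(m>0)).astype(np.uint8)
        nn,lab,st,ce=cv2.connectedComponentsWithStats(b)
        out=[]
        for i in range(1,nn):
            if st[i,4]<25:continue
            u=(ce[i]+.5)/S-.5
            p=cv2.undistortPoints(u.reshape(1,1,2),K,d).reshape(2)
            D=np.r_[p,1]@R;o3=-R.T@t-A
            dx,dz,ox,oz=D@ex,D[2],o3@ex,o3[2]
            a_,b_,c_=dx*dx+dz*dz,2*(dx*ox+dz*oz),ox*ox+oz*oz-.026**2
            disc=b_*b_-4*a_*c_
            if disc<0:continue
            k=(-b_-disc**.5)/2/a_;H=o3+k*D
            out.append((round(np.degrees(np.arctan2(H@ex,H[2])),1),round(H@ey*1e3,1),int(st[i,4])))
        print(n,"deg(+far),y mm,area",sorted(out))
E
python3 - <<'E'
from h import *
w=np.load("w1.npz");R,t=wristRt(w,w)
g=w["image"].min(2).astype(int)
for v in(78,83,133,137,185):print(v,g[v,306:326])
print(ray([(316,83),(316,135)],w["camera_matrix"],w["dist_coeffs"],R,t,.062))
for r in(225,235,245,255):print(r,w["range_z"][r,290:360:4].round(3))
k=ray([(316,83),(316,135)],w["camera_matrix"],w["dist_coeffs"],R,t,.062)-C0
print(k@ex,k@ey)
dots(w,w,-.030,0)
E
```

```text
78 [235 235 235 234 234 235 236 235 235 235 236 235 236 235 235 235 235 235
 235 236]
83 [235 235 234 235 235 235 235 245 253 254 252 236 235 236 236 235 236 235
 236 236]
133 [235 235 235 235 235 235 236 236 236 237 236 237 237 237 237 236 236 236
 235 236]
137 [234 234 233 233 234 234 235 235 235 235 235 236 236 236 236 235 235 236
 235 235]
185 [152 152 152 152 153 152 151 152 176 209 210 179 152 152 152 152 153 152
 151 152]
[[ 0.48173715 -0.27181334  0.062     ]
 [ 0.47607606 -0.31199378  0.062     ]]
225 [0.086 0.085 0.084 0.086 0.087 0.164 0.165 0.17  0.169 0.169 0.169 0.165
 0.165 0.086 0.087 0.085 0.087 0.085]
235 [0.077 0.078 0.078 0.078 0.082 0.15  0.155 0.154 0.154 0.154 0.154 0.15
 0.083 0.08  0.08  0.078 0.078 0.077]
245 [0.075 0.074 0.074 0.074 0.08  0.084 0.083 0.083 0.083 0.085 0.084 0.085
 0.084 0.08  0.073 0.074 0.075 0.074]
255 [0.074 0.075 0.073 0.074 0.08  0.082 0.081 0.082 0.082 0.081 0.082 0.082
 0.081 0.077 0.074 0.073 0.074 0.074]
[-0.02952997 -0.02989095] [ 0.01999867 -0.02057701]
L deg(+far),y mm,area [(np.float64(-48.2), np.float64(1.8), 724), (np.float64(-2.3), np.float64(-8.4), 679), (np.float64(0.1), np.float64(-4.1), 400), (np.float64(30.9), np.float64(6.9), 291), (np.float64(47.9), np.float64(1.4), 228)]
M deg(+far),y mm,area [(np.float64(-15.5), np.float64(-4.4), 310), (np.float64(-15.5), np.float64(6.8), 310), (np.float64(-0.0), np.float64(1.2), 383), (np.float64(0.2), np.float64(-1.5), 2327), (np.float64(15.3), np.float64(6.7), 311), (np.float64(15.4), np.float64(-4.4), 296)]
R deg(+far),y mm,area [(np.float64(-46.6), np.float64(-2.2), 638), (np.float64(-30.1), np.float64(6.6), 382), (np.float64(-1.2), np.float64(-4.6), 404), (np.float64(14.4), np.float64(1.1), 327), (np.float64(29.6), np.float64(6.6), 225), (np.float64(42.4), np.float64(-3.7), 360)]
```

```bash
cat >>h.py <<'E'
def togo(o,s,xo,z):
    T=C0-.0298*ex+(.0012+s*.044)*ey+xo*ex;T[2]=z
    M=Ro.from_euler('xyz',o["ee_rot"]).as_matrix();print("cm tool",(M.T@(T-o["tcp_pos"])*100).round(2))
E
python3 - <<'E'
from h import *
from workcell import *
o=get_obs();togo(o,-1,-.0055,.078)
E
```

```text
cm tool [ 3.17 -1.09  7.15]
```

>>> send_rows:
  plan:
    - {"jaw": 0,"slide": [1.6,-0.6,0],"rot": [0,0,0]}
    - {"jaw": 0,"slide": [1.57,-0.49,1.5],"rot": [0,0,0.2]}
    - {"jaw": 0,"slide": [0,0,2],"rot": [0,0,0]}
    - {"jaw": 0,"slide": [0,0,2],"rot": [0,0,0]}
    - {"jaw": 0,"slide": [0,0,1],"rot": [0,0,0]}
    - {"jaw": 0,"slide": [0,0,0.4],"rot": [0,0,0]}
    - {"jaw": 0,"slide": [0,0,0],"rot": [0,0,0]}
    - {"jaw": 0,"slide": [0,0,0],"rot": [0,0,0]}
    - {"jaw": 0,"slide": [0,0,0],"rot": [0,0,0]}

```text
time_s: 3.28
tcp_pos: [0.4685, -0.3344, 0.0816]
ee_rot: [3.14, 0.001, 1.435]
force: [-0.3, -0.6, 0.4]
grip_width: 0.0004
finger_force: 0.0
```

```bash
python3 - <<'E'
from h import *
from workcell import *
o=get_obs();togo(o,-1,-.0055,.071);print(o["tcp_pos"],o["force"])
E
```

```text
cm tool [ 0.09 -0.09  1.06]
[ 0.46851924 -0.3343524   0.08163367] [-0.29166092 -0.6431836   0.44520086]
```

>>> send_rows:
  plan:
    - {"jaw": 0,"slide": [0.05,-0.05,0.08],"rot": [0,0,0]}
    - {"jaw": 0,"slide": [0,0,0.08],"rot": [0,0,0]}
    - {"jaw": 0,"slide": [0,0,0.08],"rot": [0,0,0]}
    - {"jaw": 0,"slide": [0,0,0.08],"rot": [0,0,0]}
    - {"jaw": 0,"slide": [0,0,0.08],"rot": [0,0,0]}
    - {"jaw": 0,"slide": [0,0,0.08],"rot": [0,0,0]}
    - {"jaw": 0,"slide": [0,0,0.08],"rot": [0,0,0]}
    - {"jaw": 0,"slide": [0,0,0.08],"rot": [0,0,0]}
    - {"jaw": 0,"slide": [0,0,0.05],"rot": [0,0,0]}
    - {"jaw": 0,"slide": [0,0,0],"rot": [0,0,0]}

```text
time_s: 4.12
tcp_pos: [0.4673, -0.3333, 0.0734]
ee_rot: [-3.141, 0.0, 1.435]
force: [-0.4, -0.1, 1.2]
grip_width: 0.0003
finger_force: 0.0
```

>>> send_rows:
  plan:
    - {"jaw": 0,"slide": [0,0,0.03],"rot": [0,0,0]}
    - {"jaw": 0,"slide": [0,0,0.03],"rot": [0,0,0]}
    - {"jaw": 0,"slide": [0,0,0.03],"rot": [0,0,0]}
    - {"jaw": 0,"slide": [0,0,0],"rot": [0,0,0]}

```text
time_s: 4.45
tcp_pos: [0.4674, -0.3333, 0.0726]
ee_rot: [-3.142, 0.0, 1.435]
force: [-0.2, 0.7, -0.6]
grip_width: 0.0004
finger_force: 0.0
```

>>> send_rows:
  plan:
    - {"jaw": 0,"slide": [0,0,0.03],"rot": [0,0,0]}
    - {"jaw": 0,"slide": [0,0,0.03],"rot": [0,0,0]}
    - {"jaw": 0,"slide": [0,0,0.03],"rot": [0,0,0]}
    - {"jaw": 0,"slide": [0,0,0],"rot": [0,0,0]}

```text
time_s: 4.78
tcp_pos: [0.4674, -0.3333, 0.0716]
ee_rot: [-3.141, 0.0, 1.435]
force: [-0.3, 0.1, -0.3]
grip_width: 0.0003
finger_force: 0.0
```

>>> send_rows:
  plan:
    - {"jaw": 0,"slide": [0,0,0.03],"rot": [0,0,0]}
    - {"jaw": 0,"slide": [0,0,0.03],"rot": [0,0,0]}
    - {"jaw": 0,"slide": [0,0,0],"rot": [0,0,0]}

```text
time_s: 5.03
tcp_pos: [0.4675, -0.3334, 0.0714]
ee_rot: [3.141, -0.0, 1.435]
force: [-1.7, 0.3, 4.6]
grip_width: 0.0006
finger_force: 2.3
```

>>> send_rows:
  plan:
    - {"jaw": 0,"slide": [0,0,0.03],"rot": [0,0,0]}
    - {"jaw": 0,"slide": [0,0,0],"rot": [0,0,0]}

```text
time_s: 5.2
tcp_pos: [0.4674, -0.3334, 0.0714]
ee_rot: [3.141, -0.0, 1.435]
force: [-2.3, 1.8, 7.4]
grip_width: 0.0004
finger_force: 3.7
```

>>> send_rows:
  plan:
    - {"jaw": 0,"slide": [0,0,0.04],"rot": [0,0,0]}
    - {"jaw": 0,"slide": [0,0.05,0],"rot": [0,0,0]}
    - {"jaw": 0,"slide": [0,0.1,0],"rot": [0,0,0]}
    - {"jaw": 0,"slide": [0,0.1,0],"rot": [0,0,0]}

```text
time_s: 5.53
tcp_pos: [0.4703, -0.3338, 0.0713]
ee_rot: [3.141, -0.0, 1.435]
force: [-3.2, 2.0, 10.6]
grip_width: 0.0001
finger_force: 5.3
```

>>> send_rows:
  plan:
    - {"jaw": 0,"slide": [0,0.1,0],"rot": [0,0,0]}
    - {"jaw": 0,"slide": [0,0.1,0],"rot": [0,0,0]}
    - {"jaw": 0,"slide": [0,0.1,0],"rot": [0,0,0]}
    - {"jaw": 0,"slide": [0,0.1,0],"rot": [0,0,0]}

```text
time_s: 5.87
tcp_pos: [0.4742, -0.3344, 0.0713]
ee_rot: [3.141, -0.0, 1.435]
force: [-3.4, 2.0, 10.4]
grip_width: 0.0006
finger_force: 5.3
```

>>> send_rows:
  plan:
    - {"jaw": 0,"slide": [0,0.1,0],"rot": [0,0,0]}
    - {"jaw": 0,"slide": [0,0.1,0],"rot": [0,0,0]}
    - {"jaw": 0,"slide": [0,0.1,0],"rot": [0,0,0]}
    - {"jaw": 0,"slide": [0,0.1,0],"rot": [0,0,0]}
    - {"jaw": 0,"slide": [0,0.1,0],"rot": [0,0,0]}

```text
time_s: 6.28
tcp_pos: [0.4791, -0.335, 0.0711]
ee_rot: [3.141, -0.0, 1.435]
force: [-1.6, 1.9, 6.9]
grip_width: 0.0007
finger_force: 3.4
```

>>> send_rows:
  plan:
    - {"jaw": 0,"slide": [0,0,-0.2],"rot": [0,0,0]}
    - {"jaw": 0,"slide": [0,0,-0.3],"rot": [0,0,0]}
    - {"jaw": 0,"slide": [0,-0.5,0],"rot": [0,0,0]}
    - {"jaw": 0,"slide": [0,-0.6,0],"rot": [0,0,0]}
    - {"jaw": 0,"slide": [0,0,0.08],"rot": [0,0,0]}
    - {"jaw": 0,"slide": [0,0,0.08],"rot": [0,0,0]}
    - {"jaw": 0,"slide": [0,0,0.08],"rot": [0,0,0]}
    - {"jaw": 0,"slide": [0,0,0.08],"rot": [0,0,0]}
    - {"jaw": 0,"slide": [0,0,0.06],"rot": [0,0,0]}
    - {"jaw": 0,"slide": [0,0,0.06],"rot": [0,0,0]}
    - {"jaw": 0,"slide": [0,0,0.03],"rot": [0,0,0]}
    - {"jaw": 0,"slide": [0,0,0],"rot": [0,0,0]}

```text
time_s: 7.28
tcp_pos: [0.4682, -0.3334, 0.0714]
ee_rot: [3.141, -0.0, 1.435]
force: [-2.6, 2.5, 8.9]
grip_width: 0.0004
finger_force: 4.4
```

>>> send_rows:
  plan:
    - {"jaw": 0,"slide": [0,0.05,0.01],"rot": [0,0,0]}
    - {"jaw": 0,"slide": [0,0.1,0],"rot": [0,0,0]}
    - {"jaw": 0,"slide": [0,0.1,0],"rot": [0,0,0]}
    - {"jaw": 0,"slide": [0,0.1,0],"rot": [0,0,0]}
    - {"jaw": 0,"slide": [0,0.1,0],"rot": [0,0,0]}
    - {"jaw": 0,"slide": [0,0.1,0],"rot": [0,0,0]}
    - {"jaw": 0,"slide": [0,0.1,0],"rot": [0,0,0]}
    - {"jaw": 0,"slide": [0,0.1,0],"rot": [0,0,0]}
    - {"jaw": 0,"slide": [0,0.1,0],"rot": [0,0,0]}
    - {"jaw": 0,"slide": [0,0.05,0],"rot": [0,0,0]}

```text
time_s: 8.12
tcp_pos: [0.4772, -0.3347, 0.0713]
ee_rot: [3.141, -0.0, 1.435]
force: [-2.1, 1.9, 8.2]
grip_width: 0.0008
finger_force: 4.1
```

>>> send_rows:
  plan:
    - {"jaw": 0,"slide": [0,0,-0.2],"rot": [0,0,0]}
    - {"jaw": 0,"slide": [0,0,-1.8],"rot": [0,0,0]}
    - {"jaw": 0,"slide": [-1.5,0,-3],"rot": [0,0,0]}
    - {"jaw": 0,"slide": [-1.7,0,-2.7],"rot": [0,0,0]}
    - {"jaw": 0,"slide": [0,0,0],"rot": [0,0,0]}
    - {"jaw": 0,"slide": [0,0,0],"rot": [0,0,0]}
    - {"jaw": 0,"slide": [0,0,0],"rot": [0,0,0]}

```text
time_s: 8.7
tcp_pos: [0.4724, -0.3659, 0.147]
ee_rot: [-3.141, -0.0, 1.435]
force: [0.6, 0.5, -0.8]
grip_width: 0.0002
finger_force: 0.0
```

```bash
python3 - <<'E'
from h import *
from workcell import *
o=get_obs();w=read_camera("wrist");print(o["tcp_pos"],o["ee_rot"])
dots(w,o,-.0298,.0012);togo(o,1,.007,.078)
E
```

```text
[ 0.47240893 -0.36587743  0.14702324] [-3.14116617e+00 -4.84071843e-04  1.43470363e+00]
L deg(+far),y mm,area [(np.float64(-48.2), np.float64(2.1), 689), (np.float64(-0.4), np.float64(-5.3), 411), (np.float64(30.2), np.float64(5.7), 300), (np.float64(46.6), np.float64(3.2), 402)]
M deg(+far),y mm,area [(np.float64(-47.6), np.float64(6.1), 415), (np.float64(-47.4), np.float64(-5.4), 338), (np.float64(-16.0), np.float64(5.7), 319), (np.float64(-15.9), np.float64(-5.4), 331), (np.float64(-0.5), np.float64(0.0), 394), (np.float64(14.8), np.float64(-5.5), 320), (np.float64(14.9), np.float64(5.6), 326), (np.float64(44.4), np.float64(0.7), 1102)]
R deg(+far),y mm,area [(np.float64(-50.4), np.float64(-0.0), 324), (np.float64(-15.2), np.float64(-5.7), 371), (np.float64(12.3), np.float64(9.2), 28), (np.float64(15.8), np.float64(5.5), 280), (np.float64(45.6), np.float64(-1.4), 628)]
cm tool [11.97  0.31  6.91]
```

The right wheel is set, within 0.5°. Next is the left wheel: three strokes of about 11.4 mm toward the robot.

>>> send_rows:
  plan:
    - {"jaw": 0,"slide": [3,0.2,0],"rot": [0,0,0]}
    - {"jaw": 0,"slide": [4,0,0],"rot": [0,0,0]}
    - {"jaw": 0,"slide": [3,0,0],"rot": [0,0,0]}
    - {"jaw": 0,"slide": [1.95,0,1.5],"rot": [0,0,0]}
    - {"jaw": 0,"slide": [0,0,2],"rot": [0,0,0]}
    - {"jaw": 0,"slide": [0,0,2],"rot": [0,0,0]}
    - {"jaw": 0,"slide": [0,0,1],"rot": [0,0,0]}
    - {"jaw": 0,"slide": [0,0,0.2],"rot": [0,0,0]}
    - {"jaw": 0,"slide": [0,0,0],"rot": [0,0,0]}
    - {"jaw": 0,"slide": [0,0,0],"rot": [0,0,0]}
    - {"jaw": 0,"slide": [0,0,0],"rot": [0,0,0]}

```text
time_s: 9.67
tcp_pos: [0.4911, -0.2487, 0.0815]
ee_rot: [3.14, 0.0, 1.434]
force: [-0.7, 0.0, 0.2]
grip_width: 0.0004
finger_force: 0.0
```

```bash
python3 - <<'E'
from h import *
from workcell import *
o=get_obs();togo(o,1,.006,.0714);print(o["tcp_pos"],o["force"])
E
```

```text
cm tool [ 0.11 -0.06  1.01]
[ 0.49114388 -0.24874558  0.08150223] [-0.71181635  0.03703799  0.18268821]
```

>>> send_rows:
  plan:
    - {"jaw": 0,"slide": [0.08,0,0.08],"rot": [0,0,0]}
    - {"jaw": 0,"slide": [0,0,0.08],"rot": [0,0,0]}
    - {"jaw": 0,"slide": [0,0,0.08],"rot": [0,0,0]}
    - {"jaw": 0,"slide": [0,0,0.08],"rot": [0,0,0]}
    - {"jaw": 0,"slide": [0,0,0.08],"rot": [0,0,0]}
    - {"jaw": 0,"slide": [0,0,0.08],"rot": [0,0,0]}
    - {"jaw": 0,"slide": [0,0,0.08],"rot": [0,0,0]}
    - {"jaw": 0,"slide": [0,0,0.08],"rot": [0,0,0]}
    - {"jaw": 0,"slide": [0,0,0.06],"rot": [0,0,0]}
    - {"jaw": 0,"slide": [0,0,0.04],"rot": [0,0,0]}
    - {"jaw": 0,"slide": [0,0,0.04],"rot": [0,0,0]}
    - {"jaw": 0,"slide": [0,0,0],"rot": [0,0,0]}

```text
time_s: 10.67
tcp_pos: [0.4907, -0.2474, 0.0727]
ee_rot: [-3.141, 0.0, 1.435]
force: [0.3, -0.0, 0.6]
grip_width: 0.0009
finger_force: 0.0
```

>>> send_rows:
  plan:
    - {"jaw": 0,"slide": [0,0,0.03],"rot": [0,0,0]}
    - {"jaw": 0,"slide": [0,0,0.03],"rot": [0,0,0]}
    - {"jaw": 0,"slide": [0,0,0.03],"rot": [0,0,0]}
    - {"jaw": 0,"slide": [0,0,0],"rot": [0,0,0]}

```text
time_s: 11.0
tcp_pos: [0.4907, -0.2474, 0.0718]
ee_rot: [-3.141, 0.0, 1.435]
force: [-0.2, 0.2, -0.2]
grip_width: 0.0003
finger_force: 0.0
```

>>> send_rows:
  plan:
    - {"jaw": 0,"slide": [0,0,0.04],"rot": [0,0,0]}
    - {"jaw": 0,"slide": [0,0,0.04],"rot": [0,0,0]}
    - {"jaw": 0,"slide": [0,0,0.03],"rot": [0,0,0]}
    - {"jaw": 0,"slide": [0,0,0],"rot": [0,0,0]}

```text
time_s: 11.33
tcp_pos: [0.4909, -0.2475, 0.0711]
ee_rot: [3.141, -0.0, 1.435]
force: [-1.6, 1.2, 4.8]
grip_width: 0.0004
finger_force: 2.4
```

>>> send_rows:
  plan:
    - {"jaw": 0,"slide": [0,0,0.05],"rot": [0,0,0]}
    - {"jaw": 0,"slide": [0,-0.05,0],"rot": [0,0,0]}
    - {"jaw": 0,"slide": [0,-0.1,0],"rot": [0,0,0]}
    - {"jaw": 0,"slide": [0,-0.1,0],"rot": [0,0,0]}

```text
time_s: 11.67
tcp_pos: [0.4898, -0.2473, 0.0712]
ee_rot: [3.139, 0.0, 1.435]
force: [3.1, -0.2, 6.3]
grip_width: 0.0003
finger_force: 3.3
```

>>> send_rows:
  plan:
    - {"jaw": 0,"slide": [0,-0.05,0.04],"rot": [0,0,0]}
    - {"jaw": 0,"slide": [0,-0.1,0],"rot": [0,0,0]}
    - {"jaw": 0,"slide": [0,-0.1,0],"rot": [0,0,0]}
    - {"jaw": 0,"slide": [0,-0.1,0],"rot": [0,0,0]}

```text
time_s: 12.0
tcp_pos: [0.4868, -0.247, 0.0713]
ee_rot: [3.138, 0.0, 1.435]
force: [2.9, 1.7, 10.6]
grip_width: 0.0003
finger_force: 5.2
```

Steady at 10.6 N, so I continue the stroke to about −6 mm past the apex.

>>> send_rows:
  plan:
    - {"jaw": 0,"slide": [0,-0.1,0],"rot": [0,0,0]}
    - {"jaw": 0,"slide": [0,-0.1,0],"rot": [0,0,0]}
    - {"jaw": 0,"slide": [0,-0.1,0],"rot": [0,0,0]}
    - {"jaw": 0,"slide": [0,-0.1,0],"rot": [0,0,0]}
    - {"jaw": 0,"slide": [0,-0.1,0],"rot": [0,0,0]}
    - {"jaw": 0,"slide": [0,-0.1,0],"rot": [0,0,0]}
    - {"jaw": 0,"slide": [0,-0.1,0],"rot": [0,0,0]}
    - {"jaw": 0,"slide": [0,-0.05,0],"rot": [0,0,0]}

```text
time_s: 12.67
tcp_pos: [0.4793, -0.246, 0.0713]
ee_rot: [3.138, 0.0, 1.435]
force: [2.5, 1.2, 10.1]
grip_width: 0.0007
finger_force: 5.1
```

>>> send_rows:
  plan:
    - {"jaw": 0,"slide": [0,0,-0.2],"rot": [0,0,0]}
    - {"jaw": 0,"slide": [0,0,-0.3],"rot": [0,0,0]}
    - {"jaw": 0,"slide": [0,0.5,0],"rot": [0,0,0]}
    - {"jaw": 0,"slide": [0,0.55,0],"rot": [0,0,0]}
    - {"jaw": 0,"slide": [0,0,0.08],"rot": [0,0,0]}
    - {"jaw": 0,"slide": [0,0,0.08],"rot": [0,0,0]}
    - {"jaw": 0,"slide": [0,0,0.08],"rot": [0,0,0]}
    - {"jaw": 0,"slide": [0,0,0.08],"rot": [0,0,0]}
    - {"jaw": 0,"slide": [0,0,0.06],"rot": [0,0,0]}
    - {"jaw": 0,"slide": [0,0,0.06],"rot": [0,0,0]}
    - {"jaw": 0,"slide": [0,0,0.03],"rot": [0,0,0]}
    - {"jaw": 0,"slide": [0,0,0],"rot": [0,0,0]}

```text
time_s: 13.67
tcp_pos: [0.4884, -0.2472, 0.0712]
ee_rot: [3.14, -0.0, 1.435]
force: [-1.9, 2.1, 12.3]
grip_width: 0.0003
finger_force: 5.5
```

>>> send_rows:
  plan:
    - {"jaw": 0,"slide": [0,-0.05,0],"rot": [0,0,0]}
    - {"jaw": 0,"slide": [0,-0.1,0],"rot": [0,0,0]}
    - {"jaw": 0,"slide": [0,-0.1,0],"rot": [0,0,0]}

```text
time_s: 13.92
tcp_pos: [0.4871, -0.247, 0.0714]
ee_rot: [3.138, 0.0, 1.435]
force: [2.6, 1.5, 6.8]
grip_width: 0.0006
finger_force: 3.5
```

>>> send_rows:
  plan:
    - {"jaw": 0,"slide": [0,-0.05,0.03],"rot": [0,0,0]}
    - {"jaw": 0,"slide": [0,-0.1,0],"rot": [0,0,0]}
    - {"jaw": 0,"slide": [0,-0.1,0],"rot": [0,0,0]}
    - {"jaw": 0,"slide": [0,-0.1,0],"rot": [0,0,0]}
    - {"jaw": 0,"slide": [0,-0.1,0],"rot": [0,0,0]}
    - {"jaw": 0,"slide": [0,-0.1,0],"rot": [0,0,0]}
    - {"jaw": 0,"slide": [0,-0.1,0],"rot": [0,0,0]}
    - {"jaw": 0,"slide": [0,-0.1,0],"rot": [0,0,0]}
    - {"jaw": 0,"slide": [0,-0.05,0],"rot": [0,0,0]}

```text
time_s: 14.67
tcp_pos: [0.4794, -0.246, 0.0713]
ee_rot: [3.137, 0.0, 1.435]
force: [2.7, 0.4, 8.6]
grip_width: 0.0004
finger_force: 4.4
```

>>> send_rows:
  plan:
    - {"jaw": 0,"slide": [0,0,-0.2],"rot": [0,0,0]}
    - {"jaw": 0,"slide": [0,0,-1.8],"rot": [0,0,0]}
    - {"jaw": 0,"slide": [-1.5,0,-3],"rot": [0,0,0]}
    - {"jaw": 0,"slide": [-1.7,0,-2.7],"rot": [0,0,0]}
    - {"jaw": 0,"slide": [0,0,0],"rot": [0,0,0]}
    - {"jaw": 0,"slide": [0,0,0],"rot": [0,0,0]}
    - {"jaw": 0,"slide": [0,0,0],"rot": [0,0,0]}

```text
time_s: 15.25
tcp_pos: [0.4727, -0.2767, 0.1462]
ee_rot: [-3.141, -0.001, 1.435]
force: [0.1, 1.4, 0.3]
grip_width: 0.0006
finger_force: 0.0
```

```bash
python3 - <<'E'
from h import *
from workcell import *
o=get_obs();w=read_camera("wrist");print(o["tcp_pos"],o["ee_rot"])
dots(w,o,-.0298,.0012);togo(o,1,.006,.0714)
E
```

```text
[ 0.47267134 -0.27665539  0.14615953] [-3.14072540e+00 -7.01108534e-04  1.43461946e+00]
L deg(+far),y mm,area [(np.float64(-47.6), np.float64(-3.8), 510), (np.float64(-13.1), np.float64(5.4), 312), (np.float64(15.7), np.float64(-5.7), 297), (np.float64(30.7), np.float64(-0.1), 243), (np.float64(47.0), np.float64(0.6), 513)]
M deg(+far),y mm,area [(np.float64(-15.9), np.float64(5.1), 368), (np.float64(-3.3), np.float64(9.5), 528), (np.float64(-0.3), np.float64(-0.4), 399), (np.float64(5.7), np.float64(-1.9), 4382), (np.float64(14.9), np.float64(5.1), 339)]
R deg(+far),y mm,area [(np.float64(-1.5), np.float64(2.4), 12204)]
cm tool [3.12 1.4  7.48]
```

>>> send_rows:
  plan:
    - {"jaw": 0,"slide": [1.6,0.75,1],"rot": [0,0,0]}
    - {"jaw": 0,"slide": [1.6,0.7,1.5],"rot": [0,0,0]}
    - {"jaw": 0,"slide": [0,0,2],"rot": [0,0,0]}
    - {"jaw": 0,"slide": [0,0,2],"rot": [0,0,0]}
    - {"jaw": 0,"slide": [0,0,0.2],"rot": [0,0,0]}
    - {"jaw": 0,"slide": [0,0,0],"rot": [0,0,0]}
    - {"jaw": 0,"slide": [0,0,0.08],"rot": [0,0,0]}
    - {"jaw": 0,"slide": [0,0,0.08],"rot": [0,0,0]}
    - {"jaw": 0,"slide": [0,0,0.08],"rot": [0,0,0]}
    - {"jaw": 0,"slide": [0,0,0.08],"rot": [0,0,0]}
    - {"jaw": 0,"slide": [0,0,0.08],"rot": [0,0,0]}
    - {"jaw": 0,"slide": [0,0,0.08],"rot": [0,0,0]}

```text
time_s: 16.3
tcp_pos: [0.4919, -0.2476, 0.0754]
ee_rot: [3.141, -0.0, 1.435]
force: [0.3, -0.2, 1.0]
grip_width: 0.0005
finger_force: 0.0
```

>>> send_rows:
  plan:
    - {"jaw": 0,"slide": [0,0,0.06],"rot": [0,0,0]}
    - {"jaw": 0,"slide": [0,0,0.06],"rot": [0,0,0]}
    - {"jaw": 0,"slide": [0,0,0.06],"rot": [0,0,0]}
    - {"jaw": 0,"slide": [0,0,0.06],"rot": [0,0,0]}
    - {"jaw": 0,"slide": [0,0,0.04],"rot": [0,0,0]}
    - {"jaw": 0,"slide": [0,0,0],"rot": [0,0,0]}

```text
time_s: 16.8
tcp_pos: [0.4917, -0.2475, 0.0722]
ee_rot: [-3.141, 0.0, 1.435]
force: [-0.1, 0.1, 0.3]
grip_width: 0.0004
finger_force: 0.0
```

>>> send_rows:
  plan:
    - {"jaw": 0,"slide": [0,0,0.05],"rot": [0,0,0]}
    - {"jaw": 0,"slide": [0,0,0.05],"rot": [0,0,0]}
    - {"jaw": 0,"slide": [0,0,0.04],"rot": [0,0,0]}
    - {"jaw": 0,"slide": [0,0,0.04],"rot": [0,0,0]}
    - {"jaw": 0,"slide": [0,0,0],"rot": [0,0,0]}

```text
time_s: 17.22
tcp_pos: [0.492, -0.2477, 0.0709]
ee_rot: [3.141, -0.0, 1.435]
force: [-1.0, 0.6, 5.9]
grip_width: 0.0004
finger_force: 2.7
```

>>> send_rows:
  plan:
    - {"jaw": 0,"slide": [0,-0.05,0.04],"rot": [0,0,0]}
    - {"jaw": 0,"slide": [0,-0.1,0],"rot": [0,0,0]}
    - {"jaw": 0,"slide": [0,-0.1,0],"rot": [0,0,0]}

```text
time_s: 17.47
tcp_pos: [0.491, -0.2475, 0.0711]
ee_rot: [3.138, 0.0, 1.435]
force: [4.2, -0.0, 4.9]
grip_width: 0.0005
finger_force: 3.0
```

>>> send_rows:
  plan:
    - {"jaw": 0,"slide": [0,-0.1,0.01],"rot": [0,0,0]}
    - {"jaw": 0,"slide": [0,-0.1,0],"rot": [0,0,0]}
    - {"jaw": 0,"slide": [0,-0.1,0],"rot": [0,0,0]}

```text
time_s: 17.72
tcp_pos: [0.4883, -0.2472, 0.0713]
ee_rot: [3.138, 0.0, 1.435]
force: [2.3, -0.0, 8.4]
grip_width: 0.0007
finger_force: 4.2
```

>>> send_rows:
  plan:
    - {"jaw": 0,"slide": [0,-0.1,0.02],"rot": [0,0,0]}
    - {"jaw": 0,"slide": [0,-0.1,0],"rot": [0,0,0]}
    - {"jaw": 0,"slide": [0,-0.1,0],"rot": [0,0,0]}
    - {"jaw": 0,"slide": [0,-0.1,0],"rot": [0,0,0]}
    - {"jaw": 0,"slide": [0,-0.1,0],"rot": [0,0,0]}
    - {"jaw": 0,"slide": [0,-0.1,0],"rot": [0,0,0]}
    - {"jaw": 0,"slide": [0,-0.1,0],"rot": [0,0,0]}
    - {"jaw": 0,"slide": [0,-0.1,0],"rot": [0,0,0]}
    - {"jaw": 0,"slide": [0,-0.1,0],"rot": [0,0,0]}
    - {"jaw": 0,"slide": [0,-0.05,0],"rot": [0,0,0]}
    - {"jaw": 0,"slide": [0,0,0],"rot": [0,0,0]}

```text
time_s: 18.63
tcp_pos: [0.4789, -0.2459, 0.0713]
ee_rot: [3.138, 0.0, 1.435]
force: [2.2, 0.5, 10.9]
grip_width: 0.0004
finger_force: 5.3
```

>>> send_rows:
  plan:
    - {"jaw": 0,"slide": [0,0,-0.2],"rot": [0,0,0]}
    - {"jaw": 0,"slide": [0,0,-1.8],"rot": [0,0,0]}
    - {"jaw": 0,"slide": [-1.5,0,-3],"rot": [0,0,0]}
    - {"jaw": 0,"slide": [-2.5,0,-2.7],"rot": [0,0,0]}
    - {"jaw": 0,"slide": [-3.5,0,0],"rot": [0,0,0]}
    - {"jaw": 0,"slide": [0,0,0],"rot": [0,0,0]}
    - {"jaw": 0,"slide": [0,0,0],"rot": [0,0,0]}
    - {"jaw": 0,"slide": [0,0,0],"rot": [0,0,0]}

```text
time_s: 19.3
tcp_pos: [0.4663, -0.3195, 0.1462]
ee_rot: [-3.14, -0.0, 1.434]
force: [-0.2, 0.9, -0.1]
grip_width: 0.0006
finger_force: 0.0
```

```bash
python3 - <<'E'
from h import *
from workcell import *
o=get_obs();w=read_camera("wrist");print(o["tcp_pos"],o["ee_rot"])
np.savez("w2.npz",**w,tcp_pos=o["tcp_pos"],ee_rot=o["ee_rot"]);cv2.imwrite("pics/w2.png",w["image"][:,:,::-1])
dots(w,o,-.0298,.0012)
E
```

```text
[ 0.46625322 -0.31948827  0.14623293] [-3.14036694e+00 -4.68183645e-04  1.43405724e+00]
L deg(+far),y mm,area [(np.float64(-46.0), np.float64(9.0), 40), (np.float64(-42.6), np.float64(5.7), 279), (np.float64(-12.8), np.float64(-5.6), 338), (np.float64(2.7), np.float64(0.1), 375), (np.float64(18.0), np.float64(5.6), 301), (np.float64(46.6), np.float64(0.9), 737)]
M deg(+far),y mm,area [(np.float64(-46.8), np.float64(5.3), 337), (np.float64(-46.1), np.float64(-6.3), 391), (np.float64(-15.8), np.float64(-5.7), 305), (np.float64(-15.8), np.float64(5.4), 296), (np.float64(-0.3), np.float64(-0.1), 348), (np.float64(9.2), np.float64(9.3), 58), (np.float64(14.9), np.float64(-5.7), 273), (np.float64(15.0), np.float64(5.4), 268), (np.float64(44.9), np.float64(-0.2), 959)]
R deg(+far),y mm,area [(np.float64(-0.9), np.float64(9.6), 607), (np.float64(7.6), np.float64(-3.0), 4273), (np.float64(15.8), np.float64(5.2), 337)]
```

View pics/w2.png

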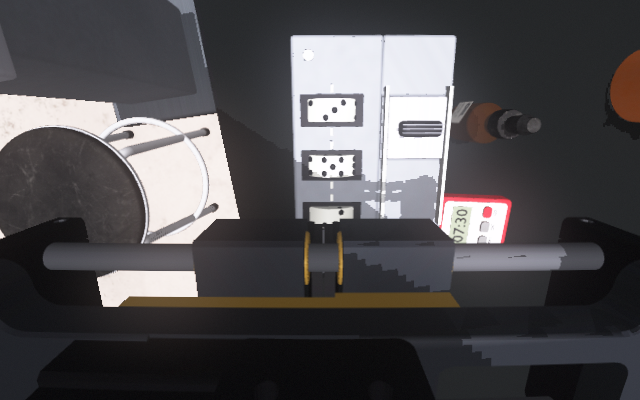

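The left wheel shows 3 (off by 2.7°) and the middle 5. The shutter bar is at (420,128). Next I push the bar from its left side.

```bash
python3 - <<'E'
from h import *
from workcell import *
w=np.load("w2.npz");R,t=wristRt(w,w)
B=ray([(420.5,128.5)],w["camera_matrix"],w["dist_coeffs"],R,t,.085)[0];print(B,(B-C0)@ex,(B-C0)@ey)
o=get_obs();M=Ro.from_euler('xyz',o["ee_rot"]).as_matrix()
T=B+.024*ey;T[2]=.075
print((M.T@(T-o["tcp_pos"])*100).round(2))
E
```

```text
[ 0.54697606 -0.26918775  0.085     ] 0.03480617050625826 0.03112840233786052
[8.4  7.3  7.11]
```

>>> send_rows:
  plan:
    - {"jaw": 0,"slide": [2.8,2.4,0],"rot": [0,0,0]}
    - {"jaw": 0,"slide": [2.8,2.5,0],"rot": [0,0,0]}
    - {"jaw": 0,"slide": [2.8,2.4,0],"rot": [0,0,0]}
    - {"jaw": 0,"slide": [0,0,1],"rot": [0,0,0]}
    - {"jaw": 0,"slide": [0,0,2],"rot": [0,0,0]}
    - {"jaw": 0,"slide": [0,0,2],"rot": [0,0,0]}
    - {"jaw": 0,"slide": [0,0,1],"rot": [0,0,0]}
    - {"jaw": 0,"slide": [0,0,0.5],"rot": [0,0,0]}
    - {"jaw": 0,"slide": [0,0,0.5],"rot": [0,0,0]}
    - {"jaw": 0,"slide": [0,0,0],"rot": [0,0,0]}
    - {"jaw": 0,"slide": [0,0,0],"rot": [0,0,0]}
    - {"jaw": 0,"slide": [0,0,0],"rot": [0,0,0]}

```text
time_s: 20.35
tcp_pos: [0.5509, -0.2468, 0.0777]
ee_rot: [3.14, 0.0, 1.435]
force: [0.3, -0.2, 1.6]
grip_width: 0.0002
finger_force: 0.0
```

>>> send_rows:
  plan:
    - {"jaw": 0,"slide": [-0.2,0,0.1],"rot": [0,0,0]}
    - {"jaw": 0,"slide": [-0.3,0,0.1],"rot": [0,0,0]}
    - {"jaw": 0,"slide": [-0.3,0,0],"rot": [0,0,0]}
    - {"jaw": 0,"slide": [-0.3,0,0],"rot": [0,0,0]}
    - {"jaw": 0,"slide": [-0.3,0,0],"rot": [0,0,0]}
    - {"jaw": 0,"slide": [-0.3,0,0],"rot": [0,0,0]}
    - {"jaw": 0,"slide": [-0.3,0,0],"rot": [0,0,0]}
    - {"jaw": 0,"slide": [-0.3,0,0],"rot": [0,0,0]}

```text
time_s: 21.02
tcp_pos: [0.5474, -0.2696, 0.0749]
ee_rot: [3.141, -0.0, 1.435]
force: [0.9, 2.7, 0.8]
grip_width: 0.0003
finger_force: 1.1
```

>>> send_rows:
  plan:
    - {"jaw": 0,"slide": [-0.3,0,0],"rot": [0,0,0]}
    - {"jaw": 0,"slide": [-0.3,0,0],"rot": [0,0,0]}
    - {"jaw": 0,"slide": [-0.3,0,0],"rot": [0,0,0]}
    - {"jaw": 0,"slide": [-0.3,0,0],"rot": [0,0,0]}
    - {"jaw": 0,"slide": [-0.3,0,0],"rot": [0,0,0]}
    - {"jaw": 0,"slide": [-0.3,0,0],"rot": [0,0,0]}
    - {"jaw": 0,"slide": [-0.2,0,0],"rot": [0,0,0]}
    - {"jaw": 0,"slide": [-0.2,0,0],"rot": [0,0,0]}

```text
time_s: 21.68
tcp_pos: [0.5443, -0.2913, 0.0748]
ee_rot: [-3.142, 0.0, 1.435]
force: [1.5, 2.2, 0.8]
grip_width: 0.0005
finger_force: 1.7
```

>>> send_rows:
  plan:
    - {"jaw": 0,"slide": [-0.1,0,0],"rot": [0,0,0]}
    - {"jaw": 0,"slide": [-0.1,0,0],"rot": [0,0,0]}
    - {"jaw": 0,"slide": [-0.1,0,0],"rot": [0,0,0]}

```text
time_s: 21.93
tcp_pos: [0.5443, -0.2915, 0.0747]
ee_rot: [-3.14, -0.004, 1.436]
force: [-0.5, 12.5, 7.3]
grip_width: 0.0004
finger_force: 6.3
```

>>> send_rows:
  plan:
    - {"jaw": 0,"slide": [0.4,0,0],"rot": [0,0,0]}
    - {"jaw": 0,"slide": [0.4,0,0],"rot": [0,0,0]}
    - {"jaw": 0,"slide": [0,0,-2],"rot": [0,0,0]}
    - {"jaw": 0,"slide": [0,0,-3],"rot": [0,0,0]}
    - {"jaw": 0,"slide": [0,-1.5,-3],"rot": [0,0,0]}
    - {"jaw": 0,"slide": [-3,-1.5,-1],"rot": [0,0,0]}
    - {"jaw": 0,"slide": [-3,-1,0],"rot": [0,0,0]}
    - {"jaw": 0,"slide": [-3,0,0],"rot": [0,0,0]}
    - {"jaw": 0,"slide": [0,0,0],"rot": [0,0,0]}
    - {"jaw": 0,"slide": [0,0,0],"rot": [0,0,0]}
    - {"jaw": 0,"slide": [0,0,0],"rot": [0,0,0]}

```text
time_s: 22.85
tcp_pos: [0.4929, -0.3698, 0.1644]
ee_rot: [-3.141, -0.0, 1.434]
force: [-0.2, 1.1, 0.6]
grip_width: 0.0003
finger_force: 0.0
```

```bash
python3 - <<'E'
from h import *
from workcell import *
o=get_obs();w=read_camera("wrist");print(o["tcp_pos"])
cv2.imwrite("pics/w3.png",w["image"][:,:,::-1]);np.savez("w3.npz",**w,tcp_pos=o["tcp_pos"],ee_rot=o["ee_rot"])
dots(w,o,-.0298,.0012)
E
```

```text
[ 0.49289228 -0.36976709  0.16444779]
L deg(+far),y mm,area [(np.float64(-47.8), np.float64(4.6), 676), (np.float64(-13.2), np.float64(-5.2), 317), (np.float64(2.3), np.float64(0.3), 395), (np.float64(17.6), np.float64(5.8), 336), (np.float64(44.5), np.float64(1.9), 566)]
M deg(+far),y mm,area [(np.float64(-49.1), np.float64(1.1), 722), (np.float64(-16.4), np.float64(-5.6), 269), (np.float64(-16.2), np.float64(5.7), 264), (np.float64(-0.5), np.float64(0.0), 329), (np.float64(14.8), np.float64(-5.5), 276), (np.float64(14.8), np.float64(5.6), 280), (np.float64(43.7), np.float64(0.6), 905)]
R deg(+far),y mm,area [(np.float64(-52.6), np.float64(-0.3), 355), (np.float64(-15.2), np.float64(-5.7), 329), (np.float64(-3.1), np.float64(9.2), 111), (np.float64(15.5), np.float64(5.3), 306), (np.float64(44.2), np.float64(-2.9), 441)]
```

View pics/w3.png

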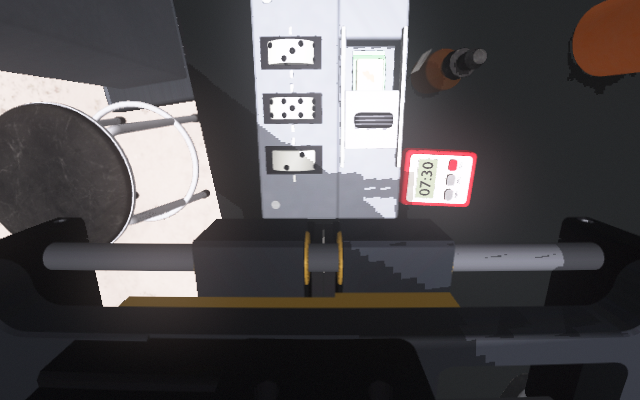

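The shutter is open and the block shows in the well. The bar is now at (374,120) and the wheels still read 3-5-2. I'll compute the travel and hand in if it is complete.

```bash
python3 - <<'E'
from h import *
from workcell import *
w=np.load("w3.npz");R,t=wristRt(w,w)
B=ray([(374,120)],w["camera_matrix"],w["dist_coeffs"],R,t,.085)[0]
tr=.0311-(B-C0)@ey;print("travel",tr)
E
```

```text
travel 0.04015862962531516
```

```bash
python3 -c "
from workcell import *
print(hand_in())"
```

```text
the job is handed in; nothing more can be done
None
```

The wheels stand at 3 - 5 - 2 (each within about 3°), the shutter is fully open at about 40 mm, measured wheel force stayed under 13 N, and the job is handed in with no verdict shown.

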